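# Cock the screen impact tester

### The job

Get the phone screen impact tester ready for a shot. Lift its spring hammer by its handle until the catch springs in under the hammer's side pin, ease the hammer back so that it hangs gently on the catch, and let go; do not touch the catch or its post, let the hammer fly, drop it on the catch or haul it hard against its back stop. Then slide the tray with the phone in under the raised hammer until it just meets its end stop, without banging it, and leave the hammer cocked, both parts free of your hand and the other things on the bench where they are.

Things in the scene. Friction and masses are not known exactly. Their poses are not given: they have to be found in the camera images.
- tester: Bench impact tester, grey base plate with a tray bed towards -y. Origin on the table under the hammer's strike point; x points from the hammer's pivot to its head, y from the tray's open end to its end stop, z up. The hammer pivots between two cheeks (170 high) about an axis along y through (-156, 0, 150) mm. Base plate top is 16 mm up.
- hammer (a joint): Angle of the spring hammer, rad: 0 at rest (bar 30 deg below level, nose down on the base), grows as the head is lifted. A spring and its weight pull it down all the way: 8 to 11 N at the handle. The catch hooks it somewhere between 0.40 and 0.63; the catch springs in once the hammer is about 0.02 above that. The rubber back stop is met at 0.71.
- handle (a point): Middle of the hammer's side handle: a black sleeve, 20 mm across and 46 long, that spins freely on a spindle standing out to -y from the top of the hammer head (steel cylinder, 30 across). In the tester's frame, with q the hammer angle, it is at x = -156 + 163.8 cos(q - 0.310), y = -42, z = 150 + 163.8 sin(q - 0.310) mm: from 100 mm up at rest to about 185 mm when cocked.
- side_pin (a point): Middle of the free length of the 8 mm steel pin that stands out 34 mm from the +y side of the hammer bar, 85 mm from the pivot. The catch holds the hammer by this pin from below.
- catch_post: Upright aluminium post, 22 by 18, 184 mm high, beside the hammer on its +y side; origin on the table under its middle. A dark block clamped on it (height set anywhere in an 18 mm span, not measured) carries the catch: a slim sprung steel strut whose nose points to -x under the side pin, with a small trip plate to +x. 16 to 20 N rest on it when cocked; more than 45 N, as from a drop of 1 to 2 mm, damages or fires it.
- back_stop: Aluminium bracket, 185 mm up, on top of the catch post with a round rubber buffer, 14 mm across, under it, that the side pin meets when the hammer is overdrawn. It must not get more than 45 N (about 25 N of pull at the handle beyond the spring's). Origin on the table below it.
- tray (a joint): How far the specimen tray is drawn out, m: 0 when it just meets its end stop, 0.098 to 0.124 at the start; it slides along the tester's y and about 2 to 3 N move it. The tray (86 by 150 mm plate, top 23 mm up) holds a phone in clips, top 31 mm up. With the hammer down its nose stands in the way.
- tray_grip (a point): Middle of the upper part of the tray's grip, an upright grey plate at the tray's -y end, 44 wide (x), 10 thick (y), top 72 mm up; this point is 60 mm above the table. It is 110 mm from the tray's middle.
- tray_stop: Rubber-faced end stop of the tray, 50 wide, 32 mm high, at the +y end of the bed; origin on the table, in the plane of its face, 75 mm from the strike point. Not to be hit or pressed with more than 30 N.
- cleaner: Bystander: green bottle, 42 across, 125 mm high, upright beside the catch post; origin under its middle.
- driver: Bystander: screwdriver with a red handle, 170 mm long, lying beyond the hammer head; origin under its middle.
- spare: Bystander: spare phone, 72 by 147 by 8 mm, lying beside the tray bed; origin under its middle.

How it is judged:
By the outcome, as a careful person would: the job done as asked, in the order asked, and still so for the second after the job is handed in, with the robot touching nothing.
It also fails if it takes over 61 s, if anything falls off the work surface, if the arm or the gripper's body presses on something with over 40 N, if the wrist force passes 120 N, or if a joint passes its speed limit or range.

### The arm

A 7-joint arm with a two-finger parallel gripper is mounted at the origin on the work surface. World frame = base frame: x ahead of the robot, y to its left, z up, the work surface at z = 0. Lengths are in m, angles in rad, forces in N, time in s.
With the tool pointing down it reaches from about 0.425 to 0.95 m from the base axis. Payload 4.7 kg.
Tool frame: the origin (TCP) lies midway between the tips of the shut fingers; the grasp point (between the pads) lies 19 mm behind it (manip.pinch_z is the distance from the TCP to the grasp point, in m); z points along the fingers, y is the line along which they close (so a half turn about z gives the same grasp; the last joint's range is limited). The gripper opens to 85 mm and grips with 20 to 120 N. Pads are 22 mm wide; open, the fingers measure 114 mm over their backs; the gripper's body (76 mm by 85 mm) begins 54 mm behind the grasp point. The pads swing forward as they close: fully open they stand 13 mm farther back than shut.
Start: joints at [-1.198, 0.469, -0.049, 1.532, 0.024, 1.141, -0.082], TCP at [0.264, 0.621, 0.231] pointing down, gripper open.
Joint ranges: [-2.59, 2.59], [-0.33, 1.99], [-1.39, 1.29], [0.1, 2.45], [-1.04, 4.18], [0.21, 1.99], [-2.66, 2.66]. Speed limits (rad/s): [2.57, 2.57, 3.14, 3.14, 3.14, 3.14, 3.14].

### API

Orientations are given as a unit quaternion [x, y, z, w].
In Python, from rig import manip, cams, spotter gives the robot as it stands.
- The arm moves only by the tool arm_command, never from a script. Its argument "deltas" is a list of rows, each a list of 6 numbers: the shift along the tool's x, y, z in m, then the turn, a rotation vector about the tool's x, y, z in rad. In form: [[x, y, z, rx, ry, rz], ...]. A call has exactly 8 rows; each row shifts and turns the commanded pose from where the row before left it, along the tool's axes as they then stand; what a row does not reach is not made up. A row lasts 1/12 s, in which the tool goes at most 41.7 mm and 7.16 degrees, less where a joint would pass 70% of its speed; a pose out of reach is approached as far as the arm can. A call is refused whole if a number of a shift passes 0.0417 or a number of a turn 0.125, either way. A call with a gripper value outside its range is refused whole. "claw" is the opening in per cent of the stroke, from 0 (shut) to 100 (fully open), set as the call begins (left out, the last holds). The fingers move at their own pace and stop on an object; the grip force is fixed at half the most. Time passes only in rows, so rows that do not move let the fingers close, or fill a call up. It gives the time, the measured TCP pose, the force, the opening and the grip force at its end, in the units of the state.
- manip.get_state(): the state, without advancing time (a new reading comes with each control period).
- cams.grab_frame(name): name is "side" or "top" or "wrist"; returns the picture (384x512x3 uint8, blue, green, red); there is no depth.
- cams.calibration(name): a dict with "mtx" (3x3 intrinsics, pixels), "R" (3x3) and "t" (3): a world point X has camera coordinates R X + t; the wrist camera has in their place "mount" (4x4, takes a point from camera to tool coordinates, whose origin is the TCP and whose axes are the flange's). Camera axes: x right, y down, z forward; pixel columns grow to the right and rows downward; lengths in m; the calibration is good to about 2 mm. A picture is of the moment at which its call begins: read the wrist's pose just before it. calibration takes no time and is no camera call.
- manip.close_job(): hands the job in; it is judged then, once.
Trained networks look in the newest picture that a camera, given by its name, has taken for a name from the list of things; names that differ only in an ending like _2 or _b are one class to them, and where a whole thing is asked for, a point or a joint stands for the part that bears it (a point fixed in the world has none). Each returns a list of dicts, best first, with "p" (0 to 1); they miss things now and then, are a little off and sometimes report something else, mostly with a low value. They report only what shows in the picture. A call takes as long as a camera call.
- spotter.cut_out(camera, target): "pixels" (384x512 bool, what is visible of it) and "position" ([column, row] in pixels, amid what is visible of it).
- spotter.tip_of(camera, target): "position" ([column, row] in pixels: a listed point, or the origin of a listed thing).
The state is a dict: "t": time; "joints": joint angles; "qd": joint speeds; "joint_torque": joint torques, N m; "position": TCP position; "ee_rot": TCP orientation; "wrist_force": force on the tool from outside, world axes, zero at the start; "torque": the same for the moment, N m; "width": finger opening in m; "finger_force": force on a finger pad.
Only numpy, scipy, OpenCV 4.12 (cv2) and the standard library are available. Lean on these libraries where they do the work, as an engineer would, in place of code of your own. Each camera call takes 0.05 s, during which the arm holds its last target. There are 200 camera calls.

## Working session

There is one attempt and no reset: what is moved stays moved. The work goes in short steps, Python scripts to look and compute and a tool call to move; the robot and the scene stay as the last step left them, time stands still between calls to the robot, and variables do not carry over. Pictures are saved under pics/ and viewed, at most 10 in all, crops included, and the job is handed in when it is done.

Besides the shell and the picture viewer there is one more tool, called after ">>>" as name(argument=value, ...) on one line, values as JSON. arm_command: Moves the arm, as the interface text tells. Its arguments: {"type":"object","properties":{"deltas":{"type":"array","items":{"type":"array","items":{"type":"number"}}},"claw":{"type":"number"}},"required":["deltas"]}

```bash
ls; mkdir -p pics; cat > h.py <<'E'
import numpy as np, cv2
from rig import manip, cams, spotter
from scipy.spatial.transform import Rotation as Rn
E
python3 - <<'E'
from h import *
s=manip.get_state(); print({k:np.round(v,3) for k,v in s.items()})
for c in ("side","top"):
    f=cams.grab_frame(c); cv2.imwrite(f"pics/{c}0.png",f)
    K=cams.calibration(c); print(c,np.round(K["mtx"],1).tolist(),np.round(K["R"],4).tolist(),np.round(K["t"],4).tolist())
    for n in ("tester","handle","side_pin","catch_post","tray_grip","tray_stop","cleaner","driver","spare","back_stop"):
        r=spotter.tip_of(c,n); print(n,[(np.round(a["position"],1).tolist(),round(a["p"],2)) for a in r[:2]])
print(cams.calibration("wrist"))
E
```

```text
pics
{'t': np.float64(0.0), 'joints': array([-1.198,  0.469, -0.049,  1.534,  0.024,  1.141, -0.082]), 'qd': array([-0.   , -0.001,  0.001, -0.001, -0.001,  0.003, -0.   ]), 'joint_torque': array([ 1.0000e-03, -5.1032e+01, -4.6000e-02, -2.3772e+01,  1.1000e-02,
        8.0000e-03, -0.0000e+00]), 'position': array([0.264, 0.621, 0.23 ]), 'ee_rot': array([ 0.2  ,  0.98 , -0.001, -0.   ]), 'wrist_force': array([ 0.275, -0.102,  0.733]), 'torque': array([-0.007, -0.032, -0.033]), 'finger_force': np.float64(0.0), 'width': np.float64(0.085)}
side [[374.3, 0.0, 259.2], [0.0, 374.3, 184.9], [0.0, 0.0, 1.0]] [[0.9914, -0.1306, -0.0059], [-0.1008, -0.7348, -0.6708], [0.0833, 0.6656, -0.7417]] [-0.533, 0.1875, 0.6589]
tester [([278.8, 245.5], 0.67)]
handle [([279.0, 233.8], 0.76)]
side_pin [([230.7, 199.7], 0.61)]
catch_post [([246.5, 226.0], 0.95), ([269.9, 182.4], 0.51)]
tray_grip [([283.2, 351.5], 0.69)]
tray_stop [([279.3, 214.9], 0.61)]
cleaner [([271.5, 184.8], 0.93)]
driver [([339.4, 254.3], 0.85), ([277.2, 216.4], 0.66)]
spare [([184.1, 340.9], 0.85), ([232.0, 196.5], 0.7)]
back_stop []
[... 325 characters left out ...]
.8, 186.7], 0.85), ([207.5, 180.5], 0.31)]
tray_stop [([243.0, 176.1], 0.49)]
cleaner [([206.3, 180.7], 0.63)]
driver [([286.2, 137.7], 0.74)]
spare [([332.9, 251.9], 0.75)]
back_stop []
{'mtx': array([[293.71334086,   0.        , 251.52466808],
       [  0.        , 293.71334086, 191.05268188],
       [  0.        ,   0.        ,   1.        ]]), 'mount': array([[-7.13018834e-04, -9.58882755e-01, -2.83801609e-01,
         7.20906463e-02],
       [ 9.99999611e-01, -8.31152467e-04,  2.95837688e-04,
        -3.31239815e-04],
       [-5.19556065e-04, -2.83801287e-01,  9.58882975e-01,
        -1.43022234e-01],
       [ 0.00000000e+00,  0.00000000e+00,  0.00000000e+00,
         1.00000000e+00]])}
```

```bash
python3 - <<'E'
from h import *
a=cv2.imread("pics/side0.png")[140:384,130:400];b=cv2.imread("pics/top0.png")[90:290,170:420]
a=cv2.resize(a,(398,360));b=cv2.resize(b,(400,320))
o=np.zeros((360,800,3),np.uint8);o[:,:398]=a;o[:320,400:]=b
cv2.imwrite("pics/ab.png",o)
E
```

```text
(no output)
```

View pics/ab.png

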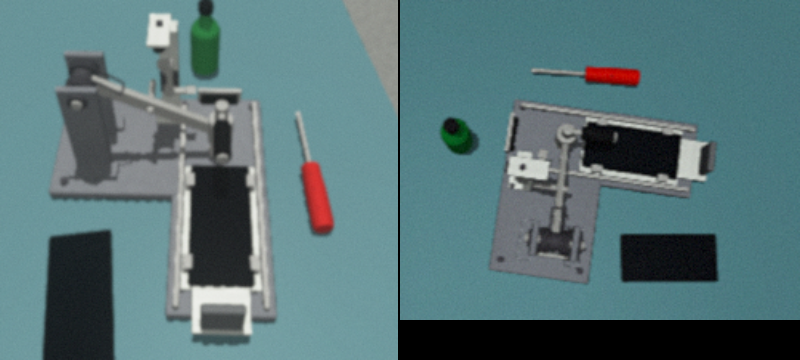

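The scene shows the tester with its hammer down. The tray is drawn out towards the camera, with the grip at about (283,351) in the side view. The handle sticks out to -y, at side (279,234) and top (293,174), and the catch post stands behind. Next I fit the tester pose.

```bash
cat >> h.py <<'E'
def hand(q): return np.array([-.156+.1638*np.cos(q-.31),-.042,.150+.1638*np.sin(q-.31)])
def proj(c,X):
    k=cams.calibration(c); p=k["mtx"]@(k["R"]@X+k["t"]); return p[:2]/p[2]
def world(p,X): # p=x,y,yaw
    c,s=np.cos(p[2]),np.sin(p[2]); return np.array([p[0]+c*X[0]-s*X[1],p[1]+s*X[0]+c*X[1],X[2]])
E
python3 - <<'E'
from h import *
from scipy.optimize import least_squares
obs={"side":{"tester":(278.8,245.5),"handle":(279,233.8),"side_pin":(230.7,199.7),"tray_grip":(283.2,351.5),"tray_stop":(279.3,214.9)},
"top":{"tester":(272.7,178),"handle":(293,173.6),"side_pin":(257.6,203.3),"tray_grip":(365.8,186.7),"tray_stop":(243,176.1)}}
def mod(v):
    return {"tester":np.zeros(3),"handle":hand(0),"side_pin":np.array([-.156+.085*np.cos(.5236),v[4],.150-.085*np.sin(.5236)]),"tray_grip":np.array([0,-.11-v[3],.06]),"tray_stop":np.array([0,.075,0])}
def res(v,full=False):
    m=mod(v);d={(c,n):proj(c,world(v,m[n]))-np.array(o) for c in obs for n,o in obs[c].items()}
    return d if full else np.concatenate(list(d.values()))
r=least_squares(res,[.6,.0,0,.11,.025],loss="soft_l1")
print(r.x)
for k,e in res(r.x,True).items(): print(k,np.round(e,1))
v=r.x
for q in (0,.45,.6): print(q,world(v,hand(q)))
print("grip",world(v,mod(v)["tray_grip"]))
for n,c in (("cleaner",0),("driver",0)): pass
E
```

```text
[ 0.57710385  0.01644459 -0.14556673  0.10496736  0.02676278]
('side', 'tester') [-0.3  0.5]
('side', 'handle') [2.  0.5]
('side', 'side_pin') [ 2.5 -0.7]
('side', 'tray_grip') [-0.3  0.6]
('side', 'tray_stop') [-1.6 -0. ]
('top', 'tester') [-1.   1.1]
('top', 'handle') [ 0.3 -0.2]
('top', 'side_pin') [0.6 1.8]
('top', 'tray_grip') [-1.6 -0.2]
('top', 'tray_stop') [-1. -1.]
0 [ 0.57100394 -0.02511008  0.1000314 ]
0.45 [ 0.57714345 -0.02601016  0.17285716]
0.6 [ 0.57196181 -0.02525051  0.19683897]
grip [ 0.54592215 -0.19624924  0.06      ]
```

```bash
cat >> h.py <<'E'
from scipy.linalg import logm
def T():
    s=manip.get_state(); M=np.eye(4); M[:3,:3]=Rn.from_quat(s["ee_rot"]).as_matrix(); M[:3,3]=s["position"]; return M
def goal(p,X):
    "tool down, tool y along tester x, TCP at tester-frame X"
    M=np.eye(4); c,s=np.cos(p[2]),np.sin(p[2])
    M[:3,:3]=np.array([[-s,c,0],[c,s,0],[0,0,-1.]]); M[:3,3]=world(p,np.array(X)); return M
def twist(G,M=None):
    L=np.real(logm(np.linalg.inv(T() if M is None else M)@G)); return np.r_[L[:3,3],L[2,1],L[0,2],L[1,0]]
P=np.array([.5771,.0164,-.1456])
E
python3 - <<'E'
from h import *
G=goal(P,[.005,-.042,.27]); t=twist(G); print(t/24, G[:3,3])
from scipy.linalg import expm
V=lambda w:np.array([[0,-w[5],w[4],w[0]],[w[5],0,-w[3],w[1]],[-w[4],w[3],0,w[2]],[0,0,0,0]])
for k in range(0,25,4): print((T()@expm(V(t/24*k)))[:3,3])
for c in ("side","top"):
    f=cams.grab_frame(c)
print(manip.get_state()["t"])
E
```

```text
[-3.21418873e-02 -2.00916472e-03 -1.61244800e-03  2.27249304e-07
 -2.89077711e-06  5.47761469e-02] [ 0.57595348 -0.02588103  0.27      ]
[0.26391719 0.62126363 0.23132431]
[0.37189208 0.55148236 0.23776782]
[0.46211822 0.45990049 0.24421198]
[0.53028146 0.35089703 0.25065709]
[0.57312259 0.22968397 0.25710335]
[0.58859317 0.10205712 0.26355095]
[ 0.57595348 -0.02588103  0.27      ]
1.2
```

>>> arm_command(deltas=[[-0.0321, -0.002, -0.009, 0, 0, 0.0548], [-0.0321, -0.002, -0.009, 0, 0, 0.0548], [-0.0321, -0.002, -0.009, 0, 0, 0.0548], [-0.0321, -0.002, -0.009, 0, 0, 0.0548], [-0.0321, -0.002, -0.009, 0, 0, 0.0548], [-0.0321, -0.002, -0.009, 0, 0, 0.0548], [-0.0321, -0.002, -0.009, 0, 0, 0.0548], [-0.0321, -0.002, -0.009, 0, 0, 0.0548]], claw=100)

```text
t: 1.87
position: [0.4674, 0.4645, 0.3038]
ee_rot: [0.409, 0.912, 0.0, 0.0]
wrist_force: [0.9, -0.2, 0.1]
width: 0.0851
finger_force: 0.0
```

>>> arm_command(deltas=[[-0.0321, -0.002, 0, 0, 0, 0.0548], [-0.0321, -0.002, 0, 0, 0, 0.0548], [-0.0321, -0.002, 0, 0, 0, 0.0548], [-0.0321, -0.002, 0, 0, 0, 0.0548], [-0.0321, -0.002, 0, 0, 0, 0.0548], [-0.0321, -0.002, 0, 0, 0, 0.0548], [-0.0321, -0.002, 0, 0, 0, 0.0548], [-0.0321, -0.002, 0, 0, 0, 0.0548]])

```text
t: 2.53
position: [0.5839, 0.2374, 0.3033]
ee_rot: [0.598, 0.802, 0.0, 0.0]
wrist_force: [1.3, -0.0, -0.0]
width: 0.0856
finger_force: 0.0
```

>>> arm_command(deltas=[[-0.0321, -0.002, 0, 0, 0, 0.0548], [-0.0321, -0.002, 0, 0, 0, 0.0548], [-0.0321, -0.002, 0, 0, 0, 0.0548], [-0.0321, -0.002, 0, 0, 0, 0.0548], [-0.0321, -0.002, 0, 0, 0, 0.0548], [-0.0321, -0.002, 0, 0, 0, 0.0548], [-0.0321, -0.002, 0, 0, 0, 0.0548], [-0.0321, -0.002, 0, 0, 0, 0.0548]])

```text
t: 3.2
position: [0.593, -0.0179, 0.3034]
ee_rot: [0.758, 0.653, 0.0, 0.0]
wrist_force: [0.4, -0.1, -0.7]
width: 0.0853
finger_force: 0.0
```

```bash
cat >> h.py <<'E'
def wproj(M,X):
    k=cams.calibration("wrist"); c=np.linalg.inv(M@k["mount"])@np.r_[X,1]; p=k["mtx"]@c[:3]; return p[:2]/p[2]
E
python3 - <<'E'
from h import *
M=T(); print(manip.get_state()["t"],np.round(M,3).tolist())
f=cams.grab_frame("wrist"); cv2.imwrite("pics/w1.png",f)
m={"tester":[0,0,0],"handle":hand(0),"side_pin":[-.0824,.0268,.1075],"tray_stop":[0,.075,0],"catch_post":None,"back_stop":None}
for n,X in m.items():
    r=spotter.tip_of("wrist",n); print(n,[(np.round(a["position"],1).tolist(),round(a["p"],2)) for a in r[:2]], None if X is None else wproj(M,world(P,np.array(X))))
r=spotter.cut_out("wrist","handle"); print([(a["position"],a["p"]) for a in r])
E
```

```text
3.2 [[0.148, 0.989, 0.0, 0.593], [0.989, -0.148, 0.0, -0.018], [0.0, 0.0, -1.0, 0.303], [0.0, 0.0, 0.0, 1.0]]
tester [([234.6, 132.5], 0.67)] [237.62170092 132.31115959]
handle [([157.0, 113.3], 0.5)] [234.42284367 175.16720901]
side_pin [([155.6, 112.9], 0.55)] [159.25000212 117.16061334]
tray_stop [([234.0, 78.6], 0.87)] [236.70616329  78.82764481]
catch_post [([194.3, 94.7], 0.82)] None
back_stop [([146.0, 243.0], 0.25)] None
[([136.0, 141.7], 0.73)]
```

View pics/w1.png

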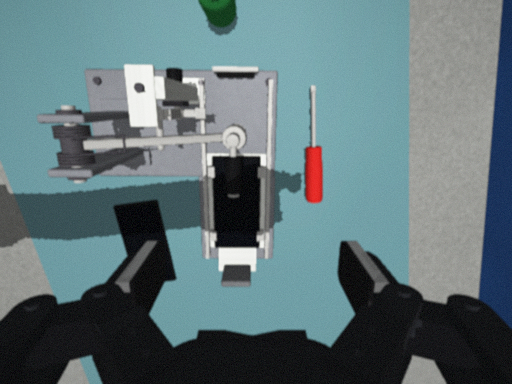

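The wrist view has the head at (234,135) and the tray stop at (235,72). The handle runs down from the head to about (234,193), dark against the phone. That agrees with the fit to within about 3 px (I'll shift x by -2 mm). Now I descend and grip.

>>> arm_command(deltas=[[-0.0035, -0.008, 0.015, 0, 0, 0], [-0.0035, -0.008, 0.025, 0, 0, 0], [-0.0035, -0.007, 0.03, 0, 0, 0], [0, 0, 0.035, 0, 0, 0], [0, 0, 0.035, 0, 0, 0], [0, 0, 0.035, 0, 0, 0], [0, 0, 0.03, 0, 0, 0], [0, 0, 0.018, 0, 0, 0]])

```text
t: 4.27
position: [0.567, -0.0216, 0.0768]
ee_rot: [0.756, 0.655, -0.002, -0.002]
wrist_force: [0.4, -0.0, -1.1]
width: 0.0855
finger_force: 0.0
```

```bash
python3 - <<'E'
from h import *
s=manip.get_state(); print(s["t"],s["position"],s["wrist_force"])
f=cams.grab_frame("side"); r=spotter.tip_of("side","handle"); print([(a["position"],a["p"]) for a in r])
g=cams.grab_frame("wrist")
o=np.hstack([cv2.resize(f[140:320,190:370],(400,400)),cv2.resize(g,(400,300),interpolation=3) if 0 else cv2.copyMakeBorder(cv2.resize(g,(400,300)),0,100,0,0,0)])
cv2.imwrite("pics/g1.png",o)
E
```

```text
4.2667 [ 0.56699481 -0.02161456  0.07676719] [ 0.41639076 -0.04573644 -1.09990592]
[([279.2, 232.1], 0.77)]
```

View pics/g1.png

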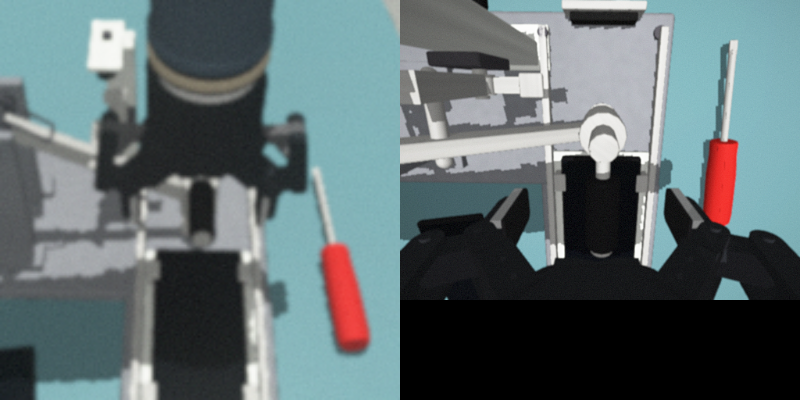

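The sleeve is visible and centred between the open fingers (wrist half of the picture, at about (602,215)). Closing.

>>> arm_command(deltas=[[0, 0, 0, 0, 0, 0], [0, 0, 0, 0, 0, 0], [0, 0, 0, 0, 0, 0], [0, 0, 0, 0, 0, 0], [0, 0, 0, 0, 0, 0], [0, 0, 0, 0, 0, 0], [0, 0, 0, 0, 0, 0], [0, 0, 0, 0, 0, 0]], claw=0)

```text
t: 5.08
position: [0.5695, -0.0233, 0.081]
ee_rot: [0.757, 0.653, 0.001, 0.0]
wrist_force: [-0.4, 0.5, 5.1]
width: 0.0182
finger_force: 58.5
```

```bash
python3 - <<'E'
from h import *
def step(q0,q1,n):
    qs=np.linspace(q0,q1,n+1); 
    for a,b in zip(qs[:-1],qs[1:]):
        d=hand(b)-hand(a); print(round(b,3),np.round([d[0],-d[2]],4))
step(0,.4,16); step(.4,.7,30)
s=manip.get_state(); print(s["t"],s["width"],s["finger_force"],T())
E
```

```text
0.025 [ 0.0012 -0.0039]
0.05 [ 0.0011 -0.0039]
0.075 [ 0.001 -0.004]
0.1 [ 0.0009 -0.004 ]
0.125 [ 0.0008 -0.004 ]
0.15 [ 0.0007 -0.004 ]
0.175 [ 0.0006 -0.0041]
0.2 [ 0.0005 -0.0041]
0.225 [ 0.0004 -0.0041]
0.25 [ 0.0003 -0.0041]
0.275 [ 0.0002 -0.0041]
0.3 [ 0.0001 -0.0041]
0.325 [-0.     -0.0041]
0.35 [-0.0001 -0.0041]
0.375 [-0.0002 -0.0041]
0.4 [-0.0003 -0.0041]
0.41 [-0.0002 -0.0016]
0.42 [-0.0002 -0.0016]
0.43 [-0.0002 -0.0016]
0.44 [-0.0002 -0.0016]
0.45 [-0.0002 -0.0016]
0.46 [-0.0002 -0.0016]
0.47 [-0.0003 -0.0016]
0.48 [-0.0003 -0.0016]
0.49 [-0.0003 -0.0016]
0.5 [-0.0003 -0.0016]
0.51 [-0.0003 -0.0016]
0.52 [-0.0003 -0.0016]
0.53 [-0.0003 -0.0016]
0.54 [-0.0004 -0.0016]
0.55 [-0.0004 -0.0016]
0.56 [-0.0004 -0.0016]
0.57 [-0.0004 -0.0016]
0.58 [-0.0004 -0.0016]
0.59 [-0.0004 -0.0016]
0.6 [-0.0005 -0.0016]
0.61 [-0.0005 -0.0016]
0.62 [-0.0005 -0.0016]
0.63 [-0.0005 -0.0016]
0.64 [-0.0005 -0.0016]
0.65 [-0.0005 -0.0015]
0.66 [-0.0006 -0.0015]
0.67 [-0.0006 -0.0015]
0.68 [-0.0006 -0.0015]
0.69 [-0.0006 -0.0015]
0.7 [-0.0006 -0.0015]
5.0833 0.01816753260753484 58.49096059799194 [[ 1.45993338e-01  9.89284363e-01  1.54704992e-03  5.69501866e-01]
 [ 9.89285386e-01 -1.45994095e-01  3.87147750e-04 -2.33341409e-02]
 [ 6.08859368e-04  1.47395289e-03 -9.99998728e-01  8.10369339e-02]
 [ 0.00000000e+00  0.00000000e+00  0.00000000e+00  1.00000000e+00]]
```

>>> arm_command(deltas=[[0, 0.0012, -0.0039, 0, 0, 0], [0, 0.0011, -0.0039, 0, 0, 0], [0, 0.001, -0.004, 0, 0, 0], [0, 0.0009, -0.004, 0, 0, 0], [0, 0.0008, -0.004, 0, 0, 0], [0, 0.0007, -0.004, 0, 0, 0], [0, 0.0006, -0.0041, 0, 0, 0], [0, 0.0005, -0.0041, 0, 0, 0]])

```text
t: 5.75
position: [0.5762, -0.0244, 0.1124]
ee_rot: [0.757, 0.654, 0.0, 0.001]
wrist_force: [5.8, -0.6, -8.6]
width: 0.018
finger_force: 58.7
```

>>> arm_command(deltas=[[0, 0.0004, -0.0041, 0, 0, 0], [0, 0.0003, -0.0041, 0, 0, 0], [0, 0.0002, -0.0041, 0, 0, 0], [0, 0.0001, -0.0041, 0, 0, 0], [0, 0, -0.0041, 0, 0, 0], [0, -0.0001, -0.0041, 0, 0, 0], [0, -0.0002, -0.0041, 0, 0, 0], [0, -0.0003, -0.0041, 0, 0, 0]])

```text
t: 6.42
position: [0.5767, -0.0244, 0.1451]
ee_rot: [0.757, 0.654, 0.001, 0.001]
wrist_force: [7.7, -0.8, -9.8]
width: 0.0186
finger_force: 58.7
```

```bash
python3 - <<'E'
from h import *
s=manip.get_state(); print(s["t"],s["position"],s["wrist_force"],s["width"],s["finger_force"])
f=cams.grab_frame("side"); g=cams.grab_frame("wrist")
o=np.hstack([cv2.resize(f[120:270,190:340],(400,400)),cv2.resize(g[0:300,0:300],(400,400))])
cv2.imwrite("pics/g2.png",o)
E
```

```text
6.4167 [ 0.57670414 -0.0244435   0.14508619] [ 7.73895422 -0.8177845  -9.81942571] 0.018567647947802912 58.74220132827759
```

View pics/g2.png

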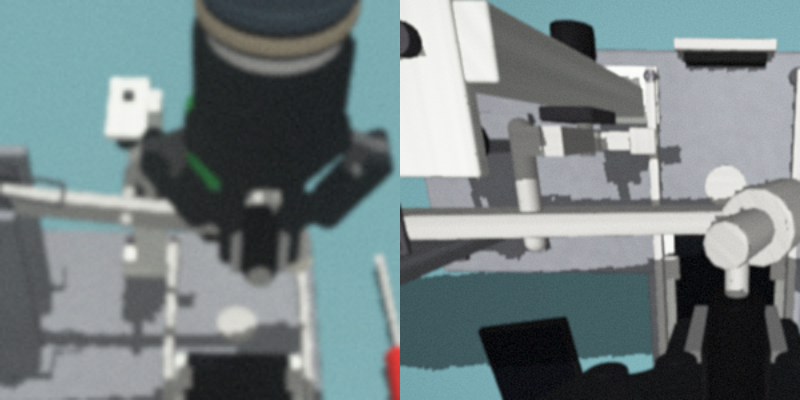

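The hammer is at about q=0.40 and the handle is still held well. In the right half the side pin at (525,180) is near the catch nose at (548,138). Going on up, with a little x compliance.

>>> arm_command(deltas=[[0, 0.0005, -0.0033, 0, 0, 0], [0, 0.0005, -0.0033, 0, 0, 0], [0, 0.0005, -0.0033, 0, 0, 0], [0, 0, -0.0033, 0, 0, 0], [0, -0.0005, -0.0033, 0, 0, 0], [0, -0.0007, -0.0032, 0, 0, 0], [0, -0.0007, -0.0032, 0, 0, 0], [0, -0.0008, -0.0032, 0, 0, 0]])

```text
t: 7.18
position: [0.5727, -0.0238, 0.1707]
ee_rot: [0.757, 0.654, -0.001, -0.002]
wrist_force: [-4.8, 2.1, -10.0]
width: 0.0185
finger_force: 59.1
```

```bash
python3 - <<'E'
from h import *
s=manip.get_state(); print(s["t"],s["position"],s["wrist_force"],s["width"])
z=s["position"][2]; print("q",.31+np.arcsin((z+.019-.15)/.1638))
g=cams.grab_frame("wrist"); cv2.imwrite("pics/g3.png",cv2.resize(g[50:250,0:300],(600,400)))
E
```

```text
7.1833 [ 0.57267423 -0.02379041  0.17074364] [ -4.78107895   2.07577727 -10.03894077] 0.018515768817066184
q 0.5550812805133709
```

View pics/g3.png

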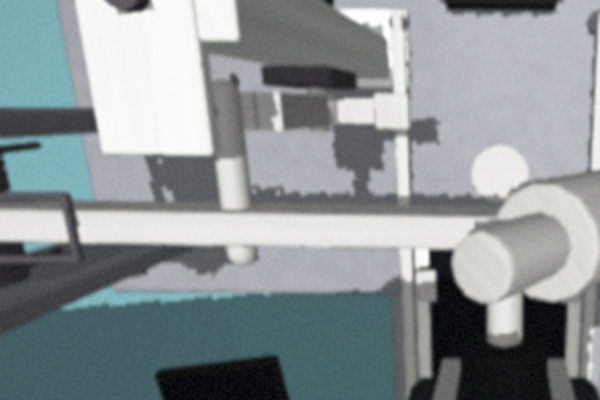

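Pin and catch overlap in this view, so it doesn't settle anything. I continue to q of about 0.66, above the highest possible catch position and short of the back stop.

>>> arm_command(deltas=[[0, -0.001, -0.0021, 0, 0, 0], [0, -0.001, -0.0021, 0, 0, 0], [0, -0.0008, -0.0021, 0, 0, 0], [0, -0.0008, -0.0021, 0, 0, 0], [0, -0.0007, -0.002, 0, 0, 0], [0, -0.0007, -0.002, 0, 0, 0], [0, -0.0007, -0.002, 0, 0, 0], [0, -0.0007, -0.002, 0, 0, 0]])

```text
t: 7.9
position: [0.5677, -0.023, 0.1874]
ee_rot: [0.757, 0.654, -0.0, -0.001]
wrist_force: [-5.5, 1.7, -11.8]
width: 0.0181
finger_force: 59.0
```

```bash
python3 - <<'E'
from h import *
s=manip.get_state(); print(s["t"],s["position"],s["wrist_force"],s["width"])
z=s["position"][2]; print("q",.31+np.arcsin((z+.019-.15)/.1638))
g=cams.grab_frame("wrist"); f=cams.grab_frame("side");
for c in("side","wrist"):
  for n in ("handle","side_pin"): print(c,n,[(a["position"],a["p"]) for a in spotter.tip_of(c,n)[:2]])
M=T()
for q in (.6,.64,.68):
  X=np.array([-.156+.085*np.cos(q-.5236),.0268,.15+.085*np.sin(q-.5236)]); print(q,proj("side",world(P,X)),wproj(M,world(P,X)),proj("side",world(P,hand(q))))
cv2.imwrite("pics/g4.png",np.hstack([cv2.resize(g[50:250,0:200],(400,400)),cv2.resize(f[130:230,200:300],(400,400))]))
E
```

```text
7.9 [ 0.56772213 -0.02302776  0.18744326] [ -5.54060176   1.73461945 -11.75175102] 0.01805875757007284
q 0.661798213592442
side handle [([279.1, 189.9], 0.76)]
side side_pin [([237.6, 174.4], 0.59)]
wrist handle [([252.5, 265.5], 0.55)]
wrist side_pin [([251.6, 58.1], 0.51)]
0.6 [238.22474179 180.01151162] [133.11055768 113.03486746] [284.10619859 196.15586143]
0.64 [237.92970517 178.61616618] [130.186567   113.21189126] [282.90582836 193.33654955]
0.68 [237.55071201 177.21551259] [126.91226401 113.39544442] [281.50878344 190.50671721]
```

View pics/g4.png

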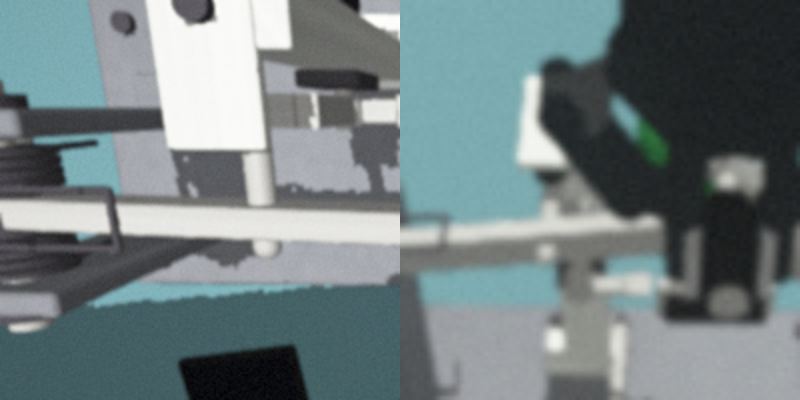

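```bash
python3 - <<'E'
from h import *
s=manip.get_state(); print(s["t"],np.round(s["joints"],3),s["wrist_force"],s["position"])
E
```

```text
8.2 [-0.374  0.355  0.435  1.861 -0.18   0.966 -0.006] [ -4.85175895   2.41522859 -10.98298809] [ 0.56776281 -0.02307018  0.18737359]
```

The grip is stiff vertically, so I tilt the hand about the free-spinning sleeve. The hammer can then rest on the lower finger with play above it, and be lowered onto the catch without any push.

>>> arm_command(deltas=[[0, -0.0014, 0, 0.075, 0, 0], [0, -0.0014, -0.0001, 0.075, 0, 0], [0, -0.0014, 0, 0.075, 0, 0], [0, -0.0014, -0.0001, 0.075, 0, 0], [0, -0.0014, 0, 0.075, 0, 0], [0, -0.0014, -0.0001, 0.075, 0, 0], [0, -0.0014, 0, 0.075, 0, 0], [0, -0.0014, -0.0001, 0.075, 0, 0]])

```text
t: 8.87
position: [0.5577, -0.0215, 0.19]
ee_rot: [0.722, 0.624, -0.194, -0.225]
wrist_force: [-10.9, 2.7, -14.0]
width: 0.0181
finger_force: 59.0
```

```bash
python3 - <<'E'
from h import *
s=manip.get_state(); print(s["t"],np.round(s["joints"],3),s["wrist_force"],s["position"],s["width"],s["finger_force"])
M=T(); print("grasp",M[:3,3]-.019*M[:3,2], M[:3,2])
E
```

```text
8.8667 [-0.245  0.665  0.401  1.493 -0.239  1.644  0.066] [-10.85963585   2.71517998 -13.9953477 ] [ 0.5577076  -0.02153792  0.18995707] 0.01810224932751893 58.97660672664642
grasp [ 0.56838254 -0.02310437  0.2055965 ] [-0.5618391   0.08244452 -0.82312801]
```

>>> arm_command(deltas=[[0, -0.0006, -0.00015, 0, 0, 0], [0, -0.0006, -0.00015, 0, 0, 0], [0, -0.0006, -0.00015, 0, 0, 0], [0, -0.0006, -0.00015, 0, 0, 0], [0, -0.0006, -0.00015, 0, 0, 0], [0, -0.0006, -0.00015, 0, 0, 0], [0, 0, 0, 0, 0, 0], [0, 0, 0, 0, 0, 0]])

```text
t: 9.53
position: [0.5567, -0.0214, 0.1927]
ee_rot: [0.723, 0.625, -0.192, -0.222]
wrist_force: [-5.6, 1.3, -12.2]
width: 0.0181
finger_force: 60.3
```

```bash
python3 - <<'E'
from h import *
s=manip.get_state(); print(s["t"],np.round(s["joints"],3),s["wrist_force"],s["width"],s["finger_force"])
M=T(); g=M[:3,3]-.019*M[:3,2];print("grasp",g,.31+np.arcsin((g[2]-.15)/.1638))
E
```

```text
9.5333 [-0.248  0.656  0.402  1.499 -0.237  1.639  0.065] [ -5.6055222    1.30325791 -12.19152813] 0.01811619103825506 60.32225489616394
grasp [ 0.56725869 -0.02298705  0.20841684] 0.674663744745277
```

>>> arm_command(deltas=[[0, 0, 0, 0, 0, 0], [0, 0, 0, 0, 0, 0], [0, 0, 0, 0, 0, 0], [0, 0, 0, 0, 0, 0], [0, 0, 0, 0, 0, 0], [0, 0, 0, 0, 0, 0], [0, 0, 0, 0, 0, 0], [0, 0, 0, 0, 0, 0]], claw=27)

```text
t: 10.2
position: [0.5626, -0.0225, 0.1944]
ee_rot: [0.725, 0.627, -0.187, -0.216]
wrist_force: [9.6, -0.2, -6.4]
width: 0.0231
finger_force: 5.6
```

The force now points along the lower finger's normal, so the hammer rests on that finger alone. Lowering gently.

>>> arm_command(deltas=[[0, 0.0004, 0.0003, 0, 0, 0], [0, 0.0004, 0.0003, 0, 0, 0], [0, 0.0004, 0.0003, 0, 0, 0], [0, 0.0004, 0.0003, 0, 0, 0], [0, 0.0004, 0.0003, 0, 0, 0], [0, 0.0004, 0.0003, 0, 0, 0], [0, 0.0004, 0.0003, 0, 0, 0], [0, 0.0004, 0.0003, 0, 0, 0]])

```text
t: 10.87
position: [0.564, -0.0227, 0.1906]
ee_rot: [0.725, 0.627, -0.187, -0.216]
wrist_force: [10.6, 0.6, -6.4]
width: 0.0233
finger_force: 5.6
```

>>> arm_command(deltas=[[0, 0.0004, 0.0003, 0, 0, 0], [0, 0.0004, 0.0003, 0, 0, 0], [0, 0.0004, 0.0003, 0, 0, 0], [0, 0.0004, 0.0003, 0, 0, 0], [0, 0.0004, 0.0003, 0, 0, 0], [0, 0.0004, 0.0003, 0, 0, 0], [0, 0.0004, 0.0003, 0, 0, 0], [0, 0.0004, 0.0003, 0, 0, 0]])

```text
t: 11.53
position: [0.5654, -0.0229, 0.1868]
ee_rot: [0.725, 0.627, -0.187, -0.216]
wrist_force: [9.2, 0.4, -6.2]
width: 0.023
finger_force: 5.7
```

>>> arm_command(deltas=[[0, 0.0004, 0.0003, 0, 0, 0], [0, 0.0004, 0.0003, 0, 0, 0], [0, 0.0004, 0.0003, 0, 0, 0], [0, 0.0004, 0.0003, 0, 0, 0], [0, 0.0004, 0.0003, 0, 0, 0], [0, 0.0004, 0.0003, 0, 0, 0], [0, 0.0004, 0.0003, 0, 0, 0], [0, 0.0004, 0.0003, 0, 0, 0]])

```text
t: 12.2
position: [0.5667, -0.0231, 0.183]
ee_rot: [0.725, 0.627, -0.187, -0.216]
wrist_force: [8.9, 0.1, -6.7]
width: 0.0231
finger_force: 5.8
```

>>> arm_command(deltas=[[0, 0.0004, 0.0003, 0, 0, 0], [0, 0.0004, 0.0004, 0, 0, 0], [0, 0.0004, 0.0003, 0, 0, 0], [0, 0.0004, 0.0003, 0, 0, 0], [0, 0.0004, 0.0004, 0, 0, 0], [0, 0.0004, 0.0003, 0, 0, 0], [0, 0.0004, 0.0003, 0, 0, 0], [0, 0.0004, 0.0004, 0, 0, 0]])

```text
t: 12.87
position: [0.5663, -0.023, 0.1799]
ee_rot: [0.725, 0.626, -0.188, -0.218]
wrist_force: [4.0, 0.7, -2.7]
width: 0.0231
finger_force: 2.7
```

The load is going over to the catch. I continue a little more.

>>> arm_command(deltas=[[0, 0.0003, 0.0002, 0, 0, 0], [0, 0.0003, 0.0002, 0, 0, 0], [0, 0.0003, 0.0002, 0, 0, 0], [0, 0.0003, 0.0002, 0, 0, 0], [0, 0.0003, 0.0002, 0, 0, 0], [0, 0.0003, 0.0002, 0, 0, 0], [0, 0.0003, 0.0002, 0, 0, 0], [0, 0.0003, 0.0002, 0, 0, 0]])

```text
t: 13.53
position: [0.5638, -0.0226, 0.1762]
ee_rot: [0.724, 0.625, -0.191, -0.221]
wrist_force: [4.9, 0.9, -2.3]
width: 0.0229
finger_force: 2.8
```

```bash
python3 - <<'E'
from h import *
s=manip.get_state(); print(s["t"],s["wrist_force"],s["finger_force"],T())
g=cams.grab_frame("wrist"); f=cams.grab_frame("side")
cv2.imwrite("pics/g5.png",np.hstack([cv2.resize(g,(450,338)),cv2.resize(f[130:230,200:303],(350,338))]))
for c in("side","wrist"):
  for n in ("handle","side_pin"): print(c,n,[(a["position"],a["p"]) for a in spotter.tip_of(c,n)[:2]])
E
```

```text
13.5333 [ 4.86401001  0.90126182 -2.30334778] 2.758190855383873 [[ 1.45286512e-01  8.20114811e-01 -5.53446950e-01  5.63805698e-01]
 [ 9.89389607e-01 -1.20324542e-01  8.14260981e-02 -2.26275073e-02]
 [ 1.85498217e-04 -5.59404775e-01 -8.28894603e-01  1.76238391e-01]
 [ 0.00000000e+00  0.00000000e+00  0.00000000e+00  1.00000000e+00]]
side handle [([285.0, 200.4], 0.74)]
side side_pin [([238.3, 183.5], 0.87)]
wrist handle [([256.3, 259.2], 0.92)]
wrist side_pin [([190.7, 104.9], 0.67)]
```

View pics/g5.png

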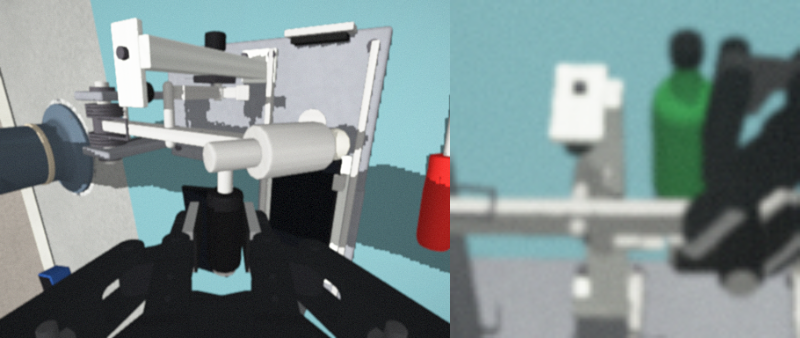

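The picture shows the handle still between the fingers, and the bar level next to the post. About half of the load is still on the finger, so I back the lower finger off further.

>>> arm_command(deltas=[[0, 0.0003, 0, 0, 0, 0], [0, 0.0003, 0, 0, 0, 0], [0, 0.0003, 0, 0, 0, 0], [0, 0.0003, 0, 0, 0, 0], [0, 0.0003, 0, 0, 0, 0], [0, 0.0003, 0, 0, 0, 0], [0, 0, 0, 0, 0, 0], [0, 0, 0, 0, 0, 0]])

```text
t: 14.5
position: [0.5627, -0.0225, 0.1745]
ee_rot: [0.723, 0.624, -0.193, -0.224]
wrist_force: [2.5, 1.0, -1.8]
width: 0.0232
finger_force: 1.6
```

>>> arm_command(deltas=[[0, 0.0003, 0, 0, 0, 0], [0, 0.0003, 0, 0, 0, 0], [0, 0.0003, 0, 0, 0, 0], [0, 0.0003, 0, 0, 0, 0], [0, 0.0003, 0, 0, 0, 0], [0, 0.0003, 0, 0, 0, 0], [0, 0, 0, 0, 0, 0], [0, 0, 0, 0, 0, 0]])

```text
t: 15.17
position: [0.5644, -0.0228, 0.1735]
ee_rot: [0.723, 0.624, -0.193, -0.224]
wrist_force: [0.1, 0.8, -0.4]
width: 0.0231
finger_force: 0.0
```

Fully unloaded (force 0), so the hammer hangs on the catch. Opening, then backing off along the fingers.

>>> arm_command(deltas=[[0, 0, 0, 0, 0, 0], [0, 0, 0, 0, 0, 0], [0, 0, 0, 0, 0, 0], [0, 0, 0, 0, 0, 0], [0, 0, -0.005, 0, 0, 0], [0, 0, -0.01, 0, 0, 0], [0, 0, -0.02, 0, 0, 0], [0, 0, -0.03, 0, 0, 0]], claw=60)

```text
t: 15.83
position: [0.6001, -0.0277, 0.2272]
ee_rot: [0.723, 0.624, -0.194, -0.225]
wrist_force: [0.9, 0.2, -0.5]
width: 0.0513
finger_force: 0.0
```

```bash
python3 - <<'E'
from h import *
s=manip.get_state(); print(s["t"],s["wrist_force"],s["position"],s["width"])
for c in("side","top","wrist"):
  cams.grab_frame(c)
  for n in ("handle","side_pin","tray_grip"): print(c,n,[(a["position"],a["p"]) for a in spotter.tip_of(c,n)[:2]])
for q in (.5,.55,.6): print(q,proj("side",world(P,hand(q))),proj("top",world(P,hand(q))))
# tilt back
G=goal(P,[0,-.25,.12]); G[:3,3]=world(P,np.array([0.0,-.105-.135-.0,.15])); print(G[:3,3])
E
```

```text
15.8333 [ 0.90167172  0.20680116 -0.536434  ] [ 0.6000751  -0.02769963  0.22717299] 0.051308067957460055
side handle [([285.9, 199.2], 0.93)]
side side_pin [([236.3, 178.1], 0.86)]
side tray_grip [([281.7, 351.0], 0.87)]
top handle []
top side_pin [([258.7, 191.1], 0.83)]
top tray_grip []
wrist handle [([253.6, 211.8], 0.55), ([294.6, 84.3], 0.22)]
wrist side_pin [([201.4, 103.1], 0.74)]
wrist tray_grip [([306.6, 309.2], 0.82), ([345.6, 62.1], 0.29)]
0.5 [286.26488309 203.12496483] [298.56861704 163.10903768]
0.55 [285.33414143 199.65737701] [299.02084057 163.05132898]
0.6 [284.10619859 196.15586143] [299.45344097 163.19755248]
[ 0.54227933 -0.22106057  0.15      ]
```

Cocked at q of about 0.55 and clear of the hand. Next I back away to -y, level the tool, shut the fingers, and turn a quarter so the camera side stays away from the hammer.

>>> arm_command(deltas=[[0, -0.004, -0.006, 0, 0, 0], [-0.01, -0.004, -0.006, 0, 0, 0], [-0.02, -0.004, -0.006, 0, 0, 0], [-0.03, -0.003, -0.004, 0, 0, 0], [-0.035, 0, 0, 0, 0, 0], [-0.035, 0, 0, 0, 0, 0], [-0.035, 0, 0, 0, 0, 0], [-0.02, 0, 0, 0, 0, 0]])

```text
t: 17.1
position: [0.572, -0.2169, 0.2552]
ee_rot: [0.725, 0.622, -0.194, -0.223]
wrist_force: [-0.7, 0.4, 0.2]
width: 0.0514
finger_force: 0.0
```

>>> arm_command(deltas=[[0, 0, 0, -0.075, 0, 0], [0, 0, 0, -0.075, 0, 0], [0, 0, 0, -0.075, 0, 0], [0, 0, 0, -0.075, 0, 0], [0, 0, 0, -0.075, 0, 0], [0, 0, 0, -0.075, 0, 0], [0, 0, 0, -0.075, 0, 0], [0, 0, 0, -0.075, 0, 0]], claw=0)

```text
t: 17.77
position: [0.5737, -0.2124, 0.2553]
ee_rot: [0.757, 0.653, 0.002, 0.002]
wrist_force: [-0.8, 0.0, -0.4]
width: 0.0
finger_force: 0.0
```

>>> arm_command(deltas=[[0, 0, 0, 0, 0, 0.098], [0, 0, 0, 0, 0, 0.098], [0, 0, 0, 0, 0, 0.098], [0, 0, 0, 0, 0, 0.098], [0, 0, 0, 0, 0, 0.098], [0, 0, 0, 0, 0, 0.098], [0, 0, 0, 0, 0, 0.098], [0, 0, 0, 0, 0, 0.098]])

```text
t: 18.43
position: [0.5735, -0.2122, 0.2549]
ee_rot: [0.95, 0.312, 0.0, 0.0]
wrist_force: [-1.2, -0.1, 0.4]
width: 0.0002
finger_force: 0.0
```

>>> arm_command(deltas=[[0, 0, 0, 0, 0, 0.098], [0, 0, 0, 0, 0, 0.098], [0, 0, 0, 0, 0, 0.098], [0, 0, 0, 0, 0, 0.098], [0, 0, 0, 0, 0, 0.098], [0, 0, 0, 0, 0, 0.098], [0, 0, 0, 0, 0, 0.098], [0, 0, 0, 0, 0, 0.098]])

```text
t: 19.1
position: [0.5736, -0.2121, 0.2549]
ee_rot: [0.997, -0.074, 0.0, 0.0]
wrist_force: [-0.4, -0.6, -0.1]
width: 0.0002
finger_force: 0.0
```

```bash
python3 - <<'E'
from h import *
s=manip.get_state(); print(s["t"],s["position"],s["width"],np.round(s["joints"],2),s["wrist_force"])
M=T(); print(np.round(M,3))
from scipy.optimize import least_squares
O={}
for c in("side","top","wrist"):
  cams.grab_frame(c)
  for n in ("handle","side_pin","tray_grip","tray_stop","tester"):
    r=spotter.tip_of(c,n)[:2]; O[c,n]=r; print(c,n,[(np.round(a["position"],1),round(a["p"],2)) for a in r])
for d in (.1,.105,.11): 
  X=world(P,np.array([0,-.11-d,.06])); print(d,X,proj("side",X),proj("top",X),wproj(M,X))
X=world(P,np.array([0,-.255,.045])); print("goal",X,"delta tool",M[:3,:3].T@(X-M[:3,3]))
E
```

```text
19.1 [ 0.57355636 -0.21209462  0.25485047] 0.00016744184995713164 [-0.3   0.43  0.81  1.7  -0.33  1.16 -1.12] [-0.40285435 -0.5806804  -0.10765361]
[[ 0.989 -0.148  0.001  0.574]
 [-0.148 -0.989 -0.    -0.212]
 [ 0.001 -0.    -1.     0.255]
 [ 0.     0.     0.     1.   ]]
side handle [(array([285.8, 198.1]), 0.78)]
side side_pin [(array([236.4, 183.5]), 0.87)]
side tray_grip [(array([282.6, 353.9]), 0.78)]
side tray_stop [(array([277.2, 214.8]), 0.63)]
side tester [(array([279.8, 245. ]), 0.68)]
top handle [(array([299.4, 163.2]), 0.97)]
top side_pin [(array([257.8, 195.1]), 0.69)]
top tray_grip [(array([362.9, 186.2]), 0.72)]
top tray_stop [(array([242. , 175.5]), 0.57)]
top tester [(array([270.2, 182.5]), 0.7)]
wrist handle [(array([ 17.3, 234.9]), 0.62)]
wrist side_pin []
wrist tray_grip [(array([243.5, 194.4]), 0.96)]
wrist tray_stop [(array([ 37.3, 180.5]), 0.54)]
wrist tester [(array([ 87. , 181.5]), 0.79)]
0.1 [ 0.54663192 -0.191378    0.06      ] [282.79717113 348.48263375] [362.12475557 186.26852393] [237.74261701 192.56858181]
0.105 [ 0.54590649 -0.19632509  0.06      ] [282.89523788 352.14223758] [364.23394661 186.55131769] [241.90113199 192.55354343]
0.11 [ 0.54518106 -0.20127219  0.06      ] [282.99455535 355.84851537] [366.343059   186.83410091] [246.05987486 192.53850421]
goal [ 0.54010304 -0.23590185  0.045     ] delta tool [-0.02974619  0.0285099   0.2098225 ]
```

>>> arm_command(deltas=[[-0.0099, 0.0095, 0.01, 0, 0, 0], [-0.0099, 0.0095, 0.02, 0, 0, 0], [-0.0099, 0.0095, 0.03, 0, 0, 0], [0, 0, 0.035, 0, 0, 0], [0, 0, 0.035, 0, 0, 0], [0, 0, 0.035, 0, 0, 0], [0, 0, 0.03, 0, 0, 0], [0, 0, 0.015, 0, 0, 0]])

```text
t: 20.67
position: [0.5384, -0.2338, 0.04]
ee_rot: [0.997, -0.071, -0.003, -0.001]
wrist_force: [-0.3, 0.4, 0.3]
width: -0.0001
finger_force: 0.0
```

>>> arm_command(deltas=[[0, 0, 0, 0, 0, 0], [0, 0, 0, 0, 0, 0], [0, -0.002, 0, 0, 0, 0], [0, -0.002, 0, 0, 0, 0], [0, -0.002, 0, 0, 0, 0], [0, -0.002, 0, 0, 0, 0], [0, -0.002, 0, 0, 0, 0], [0, -0.002, 0, 0, 0, 0]])

```text
t: 21.33
position: [0.5425, -0.2228, 0.0442]
ee_rot: [0.997, -0.071, 0.0, -0.0]
wrist_force: [-1.0, 0.2, -0.2]
width: 0.0001
finger_force: 0.0
```

```bash
python3 - <<'E'
from h import *
M=T(); s=manip.get_state(); print(s["t"],M[:3,3],s["wrist_force"])
f=cams.grab_frame("wrist"); g=cams.grab_frame("side")
cv2.imwrite("pics/t1.png",np.hstack([cv2.resize(f,(450,338)),cv2.resize(g[180:384,200:384],(305,338))]))
print([(a["position"],a["p"]) for a in spotter.tip_of("wrist","tray_grip")],wproj(M,world(P,np.array([0,-.215,.06]))))
c,sn=np.cos(P[2]),np.sin(P[2]);d=M[:2,3]-P[:2];print("tester xy",c*d[0]+sn*d[1],-sn*d[0]+c*d[1])
E
```

```text
21.3333 [ 0.54245276 -0.22275815  0.04419636] [-0.96800873  0.24392799 -0.17444769]
[([192.6, 264.9], 0.9)] [196.15594709 260.41334652]
tester xy 0.00041788176891335155 -0.24165445948349926
```

View pics/t1.png

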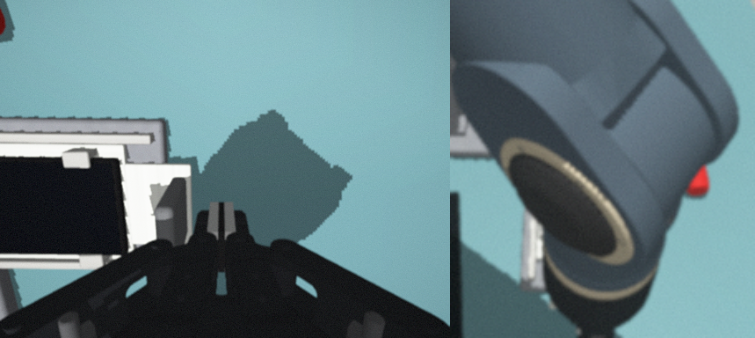

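The shut fingers (222,215) stand just behind the grip plate (175,205) and are aligned with it. Pushing the tray.

>>> arm_command(deltas=[[0, -0.002, 0, 0, 0, 0], [0, -0.002, 0, 0, 0, 0], [0, -0.002, 0, 0, 0, 0], [0, -0.002, 0, 0, 0, 0], [0, -0.002, 0, 0, 0, 0], [0, -0.002, 0, 0, 0, 0], [0, -0.003, 0, 0, 0, 0], [0, -0.003, 0, 0, 0, 0]])

```text
t: 22.15
position: [0.5447, -0.206, 0.0438]
ee_rot: [0.997, -0.072, 0.0, 0.001]
wrist_force: [-0.1, -1.2, -0.8]
width: 0.0001
finger_force: 1.1
```

>>> arm_command(deltas=[[0, -0.004, 0, 0, 0, 0], [0, -0.004, 0, 0, 0, 0], [0, -0.004, 0, 0, 0, 0], [0, -0.004, 0, 0, 0, 0], [0, -0.004, 0, 0, 0, 0], [0, -0.004, 0, 0, 0, 0], [0, -0.004, 0, 0, 0, 0], [0, -0.004, 0, 0, 0, 0]])

```text
t: 22.82
position: [0.5496, -0.1733, 0.0439]
ee_rot: [0.997, -0.072, 0.0, 0.0]
wrist_force: [1.2, -3.4, 0.1]
width: -0.0001
finger_force: 1.2
```

>>> arm_command(deltas=[[0, -0.004, 0, 0, 0, 0], [0, -0.004, 0, 0, 0, 0], [0, -0.004, 0, 0, 0, 0], [0, -0.004, 0, 0, 0, 0], [0, -0.004, 0, 0, 0, 0], [0, -0.003, 0, 0, 0, 0], [0, -0.003, 0, 0, 0, 0], [0, -0.002, 0, 0, 0, 0]])

```text
t: 23.48
position: [0.5534, -0.1455, 0.0438]
ee_rot: [0.997, -0.071, -0.0, -0.0]
wrist_force: [1.3, -2.5, 0.6]
width: -0.0
finger_force: 1.1
```

```bash
python3 - <<'E'
from h import *
M=T(); s=manip.get_state(); print(s["t"],M[:3,3],s["wrist_force"])
f=cams.grab_frame("wrist"); cams.grab_frame("top")
c,sn=np.cos(P[2]),np.sin(P[2]);d=M[:2,3]-P[:2];print("tester xy",c*d[0]+sn*d[1],-sn*d[0]+c*d[1])
cams.grab_frame("side")
for q in ("side","top","wrist"):
  for n in ("tray_grip","handle","side_pin"): print(q,n,[(np.round(a["position"],1),round(a["p"],2)) for a in spotter.tip_of(q,n)[:1]])
for k in (.01,.02,.03,.04): 
  X=world(P,np.array([0,-.11-k,.06])); print(k,proj("side",X),proj("top",X),wproj(M,X))
E
```

```text
23.4833 [ 0.55338755 -0.14546846  0.04380112] [ 1.25709772 -2.5318954   0.59973101]
tester xy 2.3314378384396706e-05 -0.16359607739379364
side tray_grip [(array([280.9, 305.2]), 0.73)]
side handle []
side side_pin []
top tray_grip [(array([332.8, 181.5]), 0.69)]
top handle [(array([297.7, 164. ]), 0.57)]
top side_pin [(array([259.4, 195.3]), 0.61)]
wrist tray_grip [(array([212.8, 266.7]), 0.81)]
wrist handle [(array([  7.8, 216.1]), 0.23)]
wrist side_pin []
0.01 [281.22165219 289.68823632] [324.14586338 181.17643248] [161.02197166 260.05591584]
0.02 [281.3806877  295.62304086] [328.3669995  181.74238925] [181.64828576 260.10090274]
0.03 [281.54340426 301.6952127 ] [332.58782074 182.30830381] [202.27611919 260.14589296]
0.04 [281.70993115 307.90957695] [336.80832713 182.87417614] [222.90547213 260.1908865 ]
```

>>> arm_command(deltas=[[0, -0.003, 0, 0, 0, 0], [0, -0.003, 0, 0, 0, 0], [0, -0.003, 0, 0, 0, 0], [0, -0.003, 0, 0, 0, 0], [0, -0.003, 0, 0, 0, 0], [0, -0.003, 0, 0, 0, 0], [0, -0.002, 0, 0, 0, 0], [0, -0.002, 0, 0, 0, 0]])

```text
t: 24.75
position: [0.5566, -0.1238, 0.0438]
ee_rot: [0.997, -0.071, 0.0, -0.0]
wrist_force: [-0.0, -2.8, -0.2]
width: 0.0001
finger_force: 1.1
```

>>> arm_command(deltas=[[0, -0.001, 0, 0, 0, 0], [0, -0.001, 0, 0, 0, 0], [0, -0.0007, 0, 0, 0, 0], [0, -0.0007, 0, 0, 0, 0], [0, -0.0006, 0, 0, 0, 0], [0, -0.0005, 0, 0, 0, 0], [0, -0.0005, 0, 0, 0, 0], [0, 0, 0, 0, 0, 0]])

```text
t: 25.42
position: [0.5573, -0.1192, 0.0438]
ee_rot: [0.997, -0.072, 0.0, -0.0]
wrist_force: [1.0, -1.8, 0.6]
width: 0.0
finger_force: 0.9
```

```bash
cat > m.py <<'E'
from h import *
M=T(); s=manip.get_state(); print(s["t"],M[:3,3],s["wrist_force"])
c,sn=np.cos(P[2]),np.sin(P[2]);d=M[:2,3]-P[:2];print("tester xy",c*d[0]+sn*d[1],-sn*d[0]+c*d[1])
for q in ("side","top","wrist"):
  cams.grab_frame(q)
  for n in ("tray_grip",): print(q,n,[(np.round(a["position"],1),round(a["p"],2)) for a in spotter.tip_of(q,n)[:1]])
for k in (0,.01): 
  X=world(P,np.array([0,-.11-k,.06])); print(k,proj("side",X),proj("top",X),wproj(M,X))
E
python3 m.py
```

```text
25.4167 [ 0.55732184 -0.11915952  0.043782  ] [ 1.02175041 -1.82332166  0.57951375]
tester xy 9.891084545610163e-05 -0.136994708494395
side tray_grip [(array([280.2, 291.1]), 0.9)]
top tray_grip [(array([324. , 181.3]), 0.76)]
wrist tray_grip [(array([213.5, 265.1]), 0.98)]
0 [281.06617421 283.88618984] [319.92441234 180.61043349] [195.27031303 260.30012987]
0.01 [281.22165219 289.68823632] [324.14586338 181.17643248] [215.89940184 260.33821464]
```

>>> arm_command(deltas=[[0, -0.0006, 0, 0, 0, 0], [0, -0.0006, 0, 0, 0, 0], [0, -0.0006, 0, 0, 0, 0], [0, -0.0006, 0, 0, 0, 0], [0, -0.0006, 0, 0, 0, 0], [0, -0.0005, 0, 0, 0, 0], [0, -0.0005, 0, 0, 0, 0], [0, 0, 0, 0, 0, 0]])

```text
t: 26.38
position: [0.5578, -0.1151, 0.0438]
ee_rot: [0.997, -0.072, 0.0, -0.0]
wrist_force: [0.9, -1.6, 0.0]
width: 0.0001
finger_force: 0.8
```

>>> arm_command(deltas=[[0, -0.0004, 0, 0, 0, 0], [0, -0.0004, 0, 0, 0, 0], [0, -0.0004, 0, 0, 0, 0], [0, -0.0004, 0, 0, 0, 0], [0, 0, 0, 0, 0, 0], [0, 0, 0, 0, 0, 0], [0, 0, 0, 0, 0, 0], [0, 0, 0, 0, 0, 0]])

```text
t: 27.05
position: [0.5579, -0.1135, 0.0437]
ee_rot: [0.997, -0.072, -0.0, -0.0]
wrist_force: [1.4, -1.7, 1.0]
width: -0.0001
finger_force: 0.8
```

>>> arm_command(deltas=[[0, -0.0002, 0, 0, 0, 0], [0, -0.0002, 0, 0, 0, 0], [0, -0.0002, 0, 0, 0, 0], [0, -0.0002, 0, 0, 0, 0], [0, -0.0002, 0, 0, 0, 0], [0, -0.0002, 0, 0, 0, 0], [0, -0.0002, 0, 0, 0, 0], [0, -0.0002, 0, 0, 0, 0]])

```text
t: 27.72
position: [0.5581, -0.1121, 0.0437]
ee_rot: [0.997, -0.072, -0.0, -0.0]
wrist_force: [0.9, -2.7, 0.1]
width: -0.0001
finger_force: 1.0
```

>>> arm_command(deltas=[[0, -0.0002, 0, 0, 0, 0], [0, -0.0002, 0, 0, 0, 0], [0, -0.0002, 0, 0, 0, 0], [0, -0.0002, 0, 0, 0, 0], [0, -0.0002, 0, 0, 0, 0], [0, -0.0002, 0, 0, 0, 0], [0, -0.0002, 0, 0, 0, 0], [0, -0.0002, 0, 0, 0, 0]])

```text
t: 28.38
position: [0.5584, -0.1105, 0.0437]
ee_rot: [0.997, -0.072, -0.0, -0.0]
wrist_force: [-0.3, -2.5, 1.5]
width: 0.0001
finger_force: 1.0
```

>>> arm_command(deltas=[[0, -0.0002, 0, 0, 0, 0], [0, -0.0002, 0, 0, 0, 0], [0, -0.0002, 0, 0, 0, 0], [0, -0.0002, 0, 0, 0, 0], [0, -0.0002, 0, 0, 0, 0], [0, -0.0002, 0, 0, 0, 0], [0, -0.0002, 0, 0, 0, 0], [0, -0.0002, 0, 0, 0, 0]])

```text
t: 29.05
position: [0.5584, -0.1103, 0.0438]
ee_rot: [0.997, -0.072, 0.0, 0.001]
wrist_force: [0.2, -6.4, -0.2]
width: -0.0001
finger_force: 3.1
```

Met the stop softly (6 N, position stalled). Backing off and up, then a final look.

>>> arm_command(deltas=[[0, 0.0005, 0, 0, 0, 0], [0, 0.001, 0, 0, 0, 0], [0, 0.003, 0, 0, 0, 0], [0, 0.008, 0, 0, 0, 0], [0, 0.015, 0, 0, 0, 0], [0, 0.02, 0, 0, 0, 0], [0, 0.03, 0, 0, 0, 0], [0, 0.03, 0, 0, 0, 0]])

```text
t: 29.72
position: [0.5432, -0.2147, 0.0434]
ee_rot: [0.998, -0.07, -0.0, -0.001]
wrist_force: [0.6, 0.1, -0.2]
width: -0.0001
finger_force: 0.0
```

>>> arm_command(deltas=[[0, 0.02, -0.01, 0, 0, 0], [0, 0.02, -0.03, 0, 0, 0], [0, 0.01, -0.035, 0, 0, 0], [0, 0, -0.035, 0, 0, 0], [0, 0, -0.03, 0, 0, 0], [0, 0, -0.02, 0, 0, 0], [0, 0, 0, 0, 0, 0], [0, 0, 0, 0, 0, 0]])

```text
t: 30.38
position: [0.5364, -0.2645, 0.2045]
ee_rot: [0.997, -0.071, 0.001, -0.001]
wrist_force: [-0.1, 0.3, -1.0]
width: -0.0
finger_force: 0.0
```

```bash
python3 m.py; python3 - <<'E'
from h import *
f=cams.grab_frame("side"); g=cams.grab_frame("top")
cv2.imwrite("pics/fin.png",np.hstack([cv2.resize(f[140:340,160:360],(400,400)),cv2.resize(g[90:290,200:400],(400,400))]))
for n in ("handle","side_pin"): print(n,[(np.round(a["position"],1),round(a["p"],2)) for q in ("side","top") for a in spotter.tip_of(q,n)[:1]])
E
```

```text
30.3833 [ 0.53640208 -0.26452147  0.20447924] [-0.12089002  0.31203714 -0.9861902 ]
tester xy 0.0004905051282077938 -0.28385375667083973
side tray_grip []
top tray_grip [(array([320.6, 180.2]), 0.7)]
wrist tray_grip [(array([ 78.2, 177.6]), 0.82)]
0 [281.06617421 283.88618984] [319.92441234 180.61043349] [ 79.51693105 178.98123073]
0.01 [281.22165219 289.68823632] [324.14586338 181.17643248] [ 89.40577093 179.00715021]
handle [(array([301.2, 166.7]), 0.85)]
side_pin [(array([257.5, 192.7]), 0.71)]
```

View pics/fin.png

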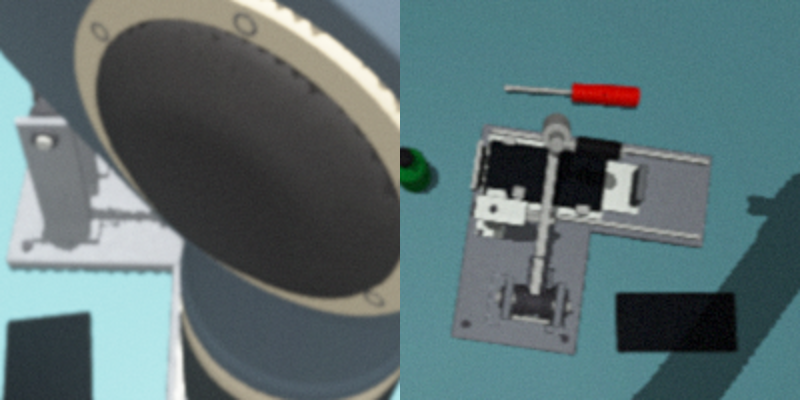

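The top view shows the hammer still raised, with its head at (557,135). The tray is in under it at its stop, and the driver, bottle and spare phone are where they were. Handing in.

```bash
python3 -c "
from rig import manip
print(manip.close_job())"
```

```text
the job is handed in; nothing more can be done
None
```

I handed the job in at about 30 s: the hammer hangs on the catch, the tray met its end stop at about 6 N, and the hand is clear of both parts; no verdict was returned.

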